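Push the row of coated housings home and close the keeper behind it

TASK

With the fingertips, push the whole row of five black housings along the rail as one closed-up train until the first is fully against the end stop, without picking up or lifting any of them. Then push the keeper's knob to slide its bar fully in behind the last one, so that the row is locked in. Leave the other things on the table where they are.

Things in the scene. Friction and masses are not known exactly. Their poses are not given: they have to be found in the camera images.
- rail: fixed aluminium loading rail, a low channel 360 mm long across the robot's front, turned up to 0.3 rad. Origin: centre of its underside. x runs along the channel to the end stop (roughly world +y), y points to the robot's side, z up. Channel floor 10 mm above the table, open at the rear end (x = -180 mm); side walls 38 mm apart inside, 5 mm thick, tops at 18 mm
- rail_stop (a point): centre of the end stop's face at the channel floor's height (rail x = 150 mm). The stop is a steel block 56 mm wide over the channel, top at 42 mm
- rail_home (a point): point on the channel's middle line, at its floor, where the rear face of the last block lies when all five are home (rail x = -20 mm)
- keeper_guide (a point): middle of the top (42 mm above the table) of the guide that the keeper slides in, on the robot's side of the channel: 36 mm along the rail, 18 mm across (rail x = -48 to -12, y = 42 to 60 mm), on a ledge 10 mm thick that runs out to y = 135 mm, x = -65 to 5 mm
- keeper_knob (a point): centre of the top (52 mm above the table) of the keeper's upright knob, a steel block 14 mm thick along the rail's y, 24 mm wide along x, standing from 16 to 52 mm above the table at the robot-side end of the keeper bar; moves with it
- keeper (a joint): travel (m) along the rail's -y of the keeper, a steel bar 12 mm wide at rail x = -30 mm, 24 to 34 mm above the table. 0 = drawn back: knob centre at rail y = 115 mm, bar tip 40 mm from the channel's middle line. 0.046 = fully in, at its own stop: knob at y = 69 mm, tip 6 mm past the middle line. Starts at 0 to 6 mm, slides with about 1.5 N, stays where left
- block1: first (leading, nearest the end stop) of the five equal black-coated latch housings standing in a touching row in the channel: 34 mm along the rail, 36 mm across, 30 mm high, about 100 to 210 g, bare-metal oval on top. Origin: centre of the underside; its x axis is along the rail's x, z up. The row starts 50 to 110 mm short of the end stop
- block2: second of the five equal black-coated latch housings standing in a touching row in the channel: 34 mm along the rail, 36 mm across, 30 mm high, about 100 to 210 g, bare-metal oval on top. Origin: centre of the underside; its x axis is along the rail's x, z up. The row starts 50 to 110 mm short of the end stop
- block3: third of the five equal black-coated latch housings standing in a touching row in the channel: 34 mm along the rail, 36 mm across, 30 mm high, about 100 to 210 g, bare-metal oval on top. Origin: centre of the underside; its x axis is along the rail's x, z up. The row starts 50 to 110 mm short of the end stop
- block4: fourth of the five equal black-coated latch housings standing in a touching row in the channel: 34 mm along the rail, 36 mm across, 30 mm high, about 100 to 210 g, bare-metal oval on top. Origin: centre of the underside; its x axis is along the rail's x, z up. The row starts 50 to 110 mm short of the end stop
- block5: last (rearmost, farthest from the end stop) of the five equal black-coated latch housings standing in a touching row in the channel: 34 mm along the rail, 36 mm across, 30 mm high, about 100 to 210 g, bare-metal oval on top. Origin: centre of the underside; its x axis is along the rail's x, z up. The row starts 50 to 110 mm short of the end stop
- spare: a loose housing like the five (34 x 36 x 30 mm), standing on the table beyond the rail; not part of the row. Leave alone. Origin: centre of the underside
- tape: a cardboard core ring, 68 mm across, 18 mm high, flat on the table on the robot's side of the rail. Leave alone. Origin: centre of the underside
- gauge: a steel plug gauge, an upright cylinder 18 mm across, 50 mm high, beyond the rail. Leave alone. Origin: centre of the underside
- cup: a glass cup 70 mm across, 85 mm high, at the left. Leave alone. Origin: centre of the underside
- screwdriver: a screwdriver lying at the front right. Leave alone. Origin: centre of the underside as it lies
- cleaner: a white bottle 60 mm across, 120 mm high, at the right. Leave alone. Origin: centre of the underside
- brush: a brush lying at the left. Leave alone. Origin: centre of the underside as it lies
Mind the look-alikes: they are no part of the job. What is shaped like the block4 but blue or white is not meant.

How it is judged:
On the way, in this order (a step that is already met when the one before it is completed fails the run):
1. the row of five is home against the end stop (x of block1 in the frame of rail above 0.1305 m and x of block5 in the frame of rail above -0.007 m and z of each of block1, block2, block3, block4, block5 in the frame of rail below 0.014 m and y of block1 in the frame of rail between -0.005 and 0.005 m and y of block2 in the frame of rail between -0.005 and 0.005 m and y of block3 in the frame of rail between -0.005 and 0.005 m and y of block4 in the frame of rail between -0.005 and 0.005 m and y of block5 in the frame of rail between -0.005 and 0.005 m), for 0.2 s.
2. the keeper is pushed fully in behind the row (value of joint keeper above 0.042 m), for 0.2 s.
At the end, for the whole second after the job is handed in: All five housings stand in the channel at rest, the first within 2.5 mm of the end stop and the last within 4 mm of its home place; the keeper is in, within 4 mm of its full 46 mm travel (all of step 1 and value of joint keeper above 0.042 m and linear speed of each of block1, block2, block3, block4, block5 below 0.02 m/s); the robot touches nothing.
It fails at once if a housing of the row is lifted more than 8 mm or tipped over (z of any of block1, block2, block3, block4, block5 in the frame of rail above 0.018 m or angle between any of block1, block2, block3, block4, block5's own z axis and vertical above 0.4 rad).
It fails at once if the row comes apart: its first and last housings get more than 12 mm farther apart than when touching (distance between block1 and block5 above 0.148 m).
It fails at once if another thing on the table is moved more than 10 mm (distance of any of spare, tape, gauge, cup, screwdriver, cleaner, brush from where it was at the start of the episode above 0.01 m).
It also fails if it takes over 48 s, if anything falls off the work surface, if the arm or the gripper's body presses on something with over 40 N, if the wrist force passes 120 N, or if a joint passes its speed limit or range.

ROBOT

A 6-joint arm with a two-finger parallel gripper is mounted at the origin on the work surface. World frame = base frame: x ahead of the robot, y to its left, z up, the work surface at z = 0. Lengths are in m, angles in rad, forces in N, time in s.
With the tool pointing down it reaches from about 0.375 to 0.975 m from the base axis. Payload 3.8 kg.
Tool frame: the origin (TCP) lies on the centre line of the jaws, within the pads' length; the fingertips stand 8 mm ahead of it and the grasp point (between the pads) lies 11 mm behind it (arm.tips_ahead is the distance from the TCP to the fingertips, in m); z points along the fingers, y is the line along which they close (so a half turn about z gives the same grasp; the last joint's range is limited). The gripper opens to 88 mm and grips with 3 to 60 N. Pads are 18 mm wide; open, the fingers measure 123 mm over their backs; the gripper's body (75 mm by 187 mm) begins 45 mm behind the grasp point.
Start: joints at [1.247, 0.264, 1.604, -0, 1.274, -0.037], TCP at [0.191, 0.647, 0.247] pointing down, gripper open.
Joint ranges: [-2.63, 2.63], [-0.94, 2.18], [0.31, 2.57], [-1.31, 4.45], [0, 2.66], [-2.55, 2.55]. Speed limits (rad/s): [2.57, 2.57, 3.14, 3.14, 3.14, 3.14].

INTERFACE

Orientations are given as [roll, pitch, yaw] about the fixed x, y, z axes, in that order (R = Rz(yaw) Ry(pitch) Rx(roll)).
In Python, from bench import arm, viewer, order gives the robot as it stands. The module is installed in compiled form; this text tells all that it offers.
- The arm moves only by the shell command python3 -m pendant 'ROWS' [FORCE]. ROWS is JSON, a list of rows, each a list of 3 entries, a list of its own where there are three numbers: the opening, from -1 (shut) to 1 (fully open), then the shift along the tool's x, y, z in m, then the turn, a rotation vector about the tool's x, y, z in rad. A call has 1 to 5 rows; each row is the pose to reach, as a shift and turn from the pose commanded when the call began, along the tool's axes at that moment; what a row does not reach only later rows make up. A row lasts 1/10 s, in which the tool goes at most 50 mm and 8.59 degrees, less where a joint would pass 70% of its speed; a pose out of reach is approached as far as the arm can. A call with a gripper value outside its range is refused whole. The fingers move at their own pace and stop on an object; FORCE is the grip in N (left out, the last holds). Time passes only in rows, so rows that repeat a pose let the fingers close. It gives the time, the measured TCP pose, the force, the opening and the grip force at its end, in the units of the state.
- arm.get_obs(): the state, without advancing time (a new reading comes with each control period).
- viewer.capture(name): name is "side" or "top" or "wrist"; returns a dict with "pixels" (480x640x3 uint8, blue, green, red), "z_map" (480x640 float32, m along the optical axis (not along the pixel's ray), 0 where there is no reading), "mtx" (3x3 intrinsics, pixels), "rvec" (rotation vector, rad) and "tvec" (3), from world to camera coordinates, as OpenCV has them; the wrist camera has in their place "mount" (4x4, takes a point from camera to tool coordinates, whose origin is the TCP and whose axes are the flange's). Camera axes: x right, y down, z forward; pixel columns grow to the right and rows downward; lengths in m; the calibration is good to about 2 mm. A picture is of the moment at which its call begins: read the wrist's pose just before it.
- order.finish_job(): hands the job in; it is judged then, once.
Trained networks look in a picture, given as the dict that the camera call returned (one of the last four; its "shot" number tells which), for a name from the list of things; names that differ only in an ending like _2 or _b are one class to them, and where a whole thing is asked for, a point or a joint stands for the part that bears it (a point fixed in the world has none). Each returns a list of dicts, best first, with "score" (0 to 1); they miss things now and then, are a little off and sometimes report something else, mostly with a low value. They report only what shows in the picture. A call takes as long as a camera call. They do not tell look-alikes from the thing itself.
- viewer.masks_of(target, picture): "mask" (480x640 bool, what is visible of it) and "at" ([row, column] in pixels, amid what is visible of it).
The state is a dict: "time_s": time; "qpos": joint angles; "dq": joint speeds; "joint_efforts": joint torques, N m; "tool_pos": TCP position; "eef_rot": TCP orientation; "contact_force": force on the tool from outside, world axes, zero at the start; "moment": the same for the moment, N m; "grip_width": finger opening in m; "grip_force": force on a finger pad.
Only numpy, scipy, OpenCV 4.12 (cv2) and the standard library are available. Lean on these libraries where they do the work, as an engineer would, in place of code of your own. Each camera call takes 0.05 s, during which the arm holds its last target. There are 200 camera calls.

## Working session

There is one attempt and no reset: what is moved stays moved. The work goes in short steps, Python scripts to look and compute and a shell command to move; the robot and the scene stay as the last step left them, time stands still between calls to the robot, and variables do not carry over. Pictures are saved under pics/ and viewed, at most 10 in all, crops included, and the job is handed in when it is done.

```bash
mkdir -p pics
cat > h.py <<'E'
import numpy as np,cv2
from bench import arm,viewer,order
from scipy.spatial.transform import Rotation as R
def cloud(p):
    K=p["mtx"];z=p["z_map"];v,u=np.mgrid[:480,:640]
    c=np.stack([(u-K[0,2])/K[0,0]*z,(v-K[1,2])/K[1,1]*z,z],-1)
    if "rvec" in p:
        Rm=cv2.Rodrigues(np.array(p["rvec"],float))[0]
        return (c-np.ravel(p["tvec"]))@Rm
    M=np.array(p["mount"]);o=p["obs"]
    c=c@M[:3,:3].T+M[:3,3]
    return c@R.from_euler("xyz",o["eef_rot"]).as_matrix().T+o["tool_pos"]
E
python3 - <<'E'
from h import *
o=arm.get_obs();print(o)
for n in("top","side"):
    p=viewer.capture(n);cv2.imwrite(f"pics/{n}.png",p["pixels"]);c=cloud(p)
    print(n)
    for t in["rail","keeper","keeper_knob","keeper_guide","block1","spare","tape","gauge","cup","screwdriver","cleaner","brush"]:
        for d in viewer.masks_of(t,p)[:7]:
            if d["score"]<.3: continue
            m=d["mask"]&(p["z_map"]>0); q=c[m]
            print(t,round(d["score"],2),np.round(d["at"]),m.sum(),np.round(np.median(q,0),3) if m.any() else "",np.round(np.percentile(q[:,2],95),3) if m.any() else "")
E
```

```text
{'time_s': 0.0, 'qpos': array([ 1.24713592e+00,  2.64749339e-01,  1.60531883e+00,  7.52325852e-06,
        1.27371921e+00, -3.69310066e-02]), 'dq': array([ 0.0008403 , -0.00074744, -0.00137687,  0.00118678,  0.00083104,
        0.00019747]), 'joint_efforts': array([-3.30813718e-04, -5.02103162e+01, -3.56882644e+01,  7.26326206e-02,
        2.95505393e-02, -1.77071838e-04]), 'tool_pos': array([0.19070594, 0.64679616, 0.24542036]), 'eef_rot': array([-3.13939969e+00, -8.82187445e-05,  2.85486095e+00]), 'contact_force': array([-0.40148304,  0.21441793,  0.3998443 ]), 'moment': array([ 0.01550063, -0.00323101,  0.04354217]), 'grip_force': 0.0, 'grip_width': 0.08787932576218375}
top
rail 0.89 [240. 293.] 6369 [0.56  0.04  0.011] 0.041
keeper 0.55 [278. 287.] 268 [0.481 0.045 0.035] 0.054
keeper_knob 0.69 [276. 293.] 287 [0.484 0.045 0.035] 0.054
keeper_guide 0.75 [241. 293.] 6211 [0.559 0.039 0.011] 0.041
block1 0.91 [234. 322.] 322 [ 0.568 -0.013  0.04 ] 0.043
block1 0.9 [151. 325.] 356 [ 0.731 -0.023  0.029] 0.033
block1 0.83 [226. 287.] 307 [0.586 0.053 0.04 ] 0.043
block1 0.66 [220. 26
[... 1312 characters left out ...]
 [240. 389.] 405 [ 0.728 -0.034  0.026] 0.032
block1 0.59 [245. 315.] 194 [0.573 0.02  0.041] 0.042
block1 0.59 [172. 260.] 1012 [0.595 0.322 0.061] 0.085
spare 0.8 [224. 347.] 394 [0.682 0.064 0.024] 0.032
tape 0.73 [236. 256.] 619 [0.5   0.155 0.015] 0.02
gauge 0.61 [257. 374.] 218 [ 0.655 -0.058  0.03 ] 0.051
cup 0.92 [174. 260.] 985 [0.595 0.321 0.061] 0.085
cup 0.53 [414. 473.] 3277 [ 0.554 -0.42   0.076] 0.121
cup 0.42 [224. 307.] 200 [0.595 0.085 0.04 ] 0.042
screwdriver 0.78 [452. 307.] 1649 [ 0.356 -0.334  0.023] 0.027
cleaner 0.84 [414. 471.] 3207 [ 0.553 -0.42   0.076] 0.121
cleaner 0.35 [246. 314.] 171 [0.575 0.017 0.041] 0.042
brush 0.74 [201. 203.] 645 [0.442 0.327 0.018] 0.021
```

Run:
```python
import cv2
a=cv2.imread("pics/top.png")[120:340,180:420]
cv2.imwrite("pics/topc.png",cv2.resize(a,None,fx=2.7,fy=2.7,interpolation=cv2.INTER_CUBIC))
```

```text
(no output)
```

View pics/topc.png

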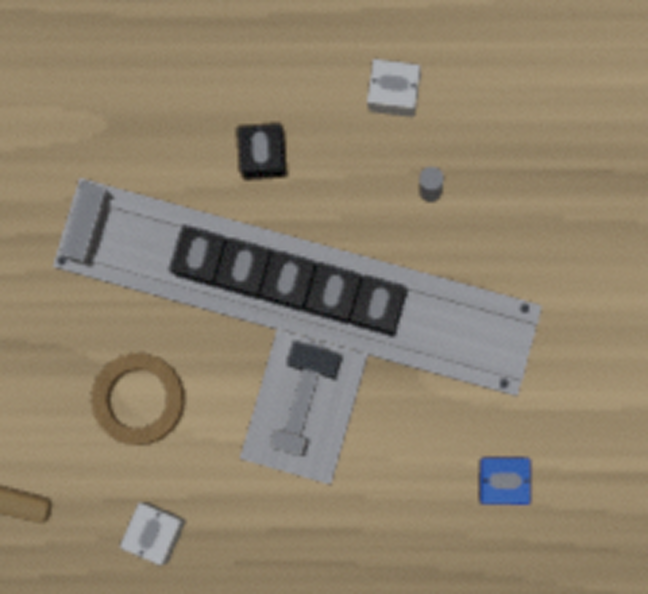

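The picture shows the stop at crop (85,225) and the black row from (197,252) to (380,303), with the knob at (290,440). Look-alikes are the black spare at (260,150), white housings at (393,85) and (150,532), and a blue one at (505,480). The black five inside the channel are the target. Next I fit the rail frame.

```bash
cat >> h.py <<'E'
def fit(p,c,a0=1.298):
    # row: block tops inside a window round the channel
    z=c[...,2]; ok=(p["z_map"]>0)
    ex=np.array([np.cos(a0),np.sin(a0)]);ey=np.array([-ex[1],ex[0]])
    o=np.array([.568,-.013]); s=(c[...,:2]-o)@ex; t=(c[...,:2]-o)@ey
    dark=p["pixels"].mean(-1)
    m=ok&(z>.037)&(z<.045)&(abs(t)<.04)&(s>-.04)
    return m,s,t,dark
E
python3 - <<'E'
from h import *
for n in("top","side"):
    p=viewer.capture(n);c=cloud(p)
    m,s,t,d=fit(p,c)
    row=m&(abs(t)<.025)&(s<.165); r=c[row][:,:2]
    q=cv2.minAreaRect(r.astype(np.float32)*1000)
    print(n,"row rect",q, "s",np.percentile(s[row],[1,99]))
    st=m&(s>.165); q=cv2.minAreaRect(c[st][:,:2].astype(np.float32)*1000)
    print("stop",q,"s",np.percentile(s[st],[1,50,99]),np.percentile(t[st],[1,99]))
    k=(p["z_map"]>0)&(c[...,2]>.047)&(c[...,2]<.056)&(s>-.03)&(s<.07)&(t>.05)&(t<.16)
    print("knob",k.sum(),c[k].mean(0),"s",np.percentile(s[k],[2,98]),"t",np.percentile(t[k],[2,98]))
    g=(p["z_map"]>0)&(c[...,2]>.038)&(c[...,2]<.046)&(s>-.03)&(s<.07)&(t>.033)&(t<.07)
    print("guide",g.sum(),c[g].mean(0),"s",np.percentile(s[g],[2,98]),"t",np.percentile(t[g],[2,98]))
E
```

```text
top row rect ((588.4115600585938, 53.31661605834961), (170.6980743408203, 36.235801696777344), 74.33747100830078) s [-0.0140145   0.15271189]
stop ((640.694580078125, 268.9449157714844), (158.39816284179688, 56.133819580078125), 80.66370391845703) s [0.21467757 0.22379316 0.36006078] [-0.02884381  0.03768028]
knob 91 [0.47015109 0.05058846 0.05164912] s [0.02352239 0.04617217] t [0.10523772 0.11856976]
guide 166 [0.53017375 0.03387772 0.04183171] s [0.01755298 0.05238116] t [0.04052548 0.05792961]
side row rect ((587.1508178710938, 51.02436828613281), (174.04969787597656, 36.07551193237305), 74.6001968383789) s [-0.01826415  0.15005241]
stop ((897.0338745117188, 1176.671142578125), (2046.8514404296875, 72.87419128417969), 74.15166473388672) s [0.21114677 0.21963205 2.24464762] [-0.03040871  0.03704257]
knob 71 [0.46751895 0.04574166 0.0518336 ] s [0.01928118 0.0432515 ] t [0.10565829 0.11907656]
guide 121 [0.52812515 0.02981542 0.04225113] s [0.01412128 0.04953905] t [0.040909   0.05833051]
```

```bash
python3 -m pendant '[[-1,[-0.033,-0.035,0],[0,0,-0.014]],[-1,[-0.066,-0.07,0],[0,0,-0.014]],[-1,[-0.099,-0.105,0],[0,0,-0.014]],[-1,[-0.132,-0.14,0],[0,0,-0.014]],[-1,[-0.165,-0.175,0],[0,0,-0.014]]]' 20
python3 -m pendant '[[-1,[-0.033,-0.035,0],[0,0,0]],[-1,[-0.066,-0.07,0],[0,0,0]],[-1,[-0.099,-0.105,0],[0,0,0]],[-1,[-0.132,-0.14,0],[0,0,0]],[-1,[-0.165,-0.175,0],[0,0,0]]]'
python3 -m pendant '[[-1,[-0.033,-0.035,0],[0,0,0]],[-1,[-0.066,-0.07,0],[0,0,0]],[-1,[-0.099,-0.105,0],[0,0,0]],[-1,[-0.132,-0.14,0],[0,0,0]],[-1,[-0.165,-0.175,0],[0,0,0]]]'
```

```text
time_s: 1.9
tool_pos: [0.3002, 0.4312, 0.2468]
eef_rot: [3.141, 0.0, 2.869]
contact_force: [0.2, 0.3, -0.2]
grip_width: 0.0502
grip_force: 0.0
time_s: 2.4
tool_pos: [0.412, 0.2182, 0.2472]
eef_rot: [3.141, 0.001, 2.869]
contact_force: [0.7, 0.7, 1.1]
grip_width: 0.01
grip_force: 0.0
time_s: 2.9
tool_pos: [0.5239, 0.005, 0.2471]
eef_rot: [3.141, 0.001, 2.868]
contact_force: [0.3, 0.7, 0.4]
grip_width: 0.0004
grip_force: 0.0
```

```bash
python3 -m pendant '[[-1,[-0.016,-0.02,0.03],[0,0,0]],[-1,[-0.032,-0.04,0.06],[0,0,0]],[-1,[-0.044,-0.053,0.09],[0,0,0]],[-1,[-0.044,-0.053,0.11],[0,0,0]],[-1,[-0.044,-0.053,0.12],[0,0,0]]]'
python3 -m pendant '[[-1,[0,0,0],[0,0,0]],[-1,[0,0,0],[0,0,0]]]'
python3 - <<'E'
from h import *
o=arm.get_obs();p=viewer.capture("wrist");p["obs"]=o;c=cloud(p)
cv2.imwrite("pics/w1.png",p["pixels"]);print(o["tool_pos"],o["eef_rot"])
m,s,t,d=fit(p,c)
row=m&(abs(t)<.025)&(s<.165)
print(row.sum(),np.percentile(s[row],[1,99]),np.percentile(t[row],[1,99]))
tp=o["tool_pos"][:2]-np.array([.568,-.013]);print("tcp s,t",tp@[.2695,.963],tp@[-.963,.2695])
E
```

```text
time_s: 3.4
tool_pos: [0.5499, -0.0564, 0.1243]
eef_rot: [-3.141, -0.004, 2.868]
contact_force: [-0.4, 1.1, -0.6]
grip_width: 0.0003
grip_force: 0.0
time_s: 3.6
tool_pos: [0.5518, -0.0557, 0.1276]
eef_rot: [3.141, 0.001, 2.869]
contact_force: [0.2, 1.1, -0.2]
grip_width: 0.0004
grip_force: 0.0
[ 0.5518275  -0.05567735  0.1276166 ] [3.14141142e+00 1.17725200e-03 2.86936405e+00]
15870 [-0.01512889  0.13751328] [-0.01771097  0.01734239]
tcp s,t -0.04545677317238818 0.004072574404789385
```

View pics/w1.png

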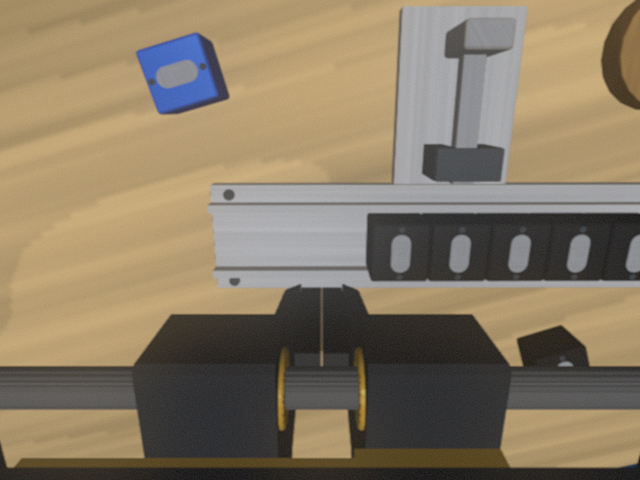

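The view shows the closed fingers at (322,320), 12 mm behind the row's rear face at (368,245), with the channel clear below. I'll back off slightly and descend.

```bash
python3 -m pendant '[[-1,[-0.004,-0.008,0.02],[0,0,0]],[-1,[-0.004,-0.008,0.045],[0,0,0]],[-1,[-0.004,-0.008,0.07],[0,0,0]],[-1,[-0.004,-0.008,0.09],[0,0,0]],[-1,[-0.004,-0.008,0.097],[0,0,0]]]'
python3 -m pendant '[[-1,[0,0,0],[0,0,0]],[-1,[0,0,0],[0,0,0]],[-1,[0,0.003,0],[0,0,0]],[-1,[0,0.006,0],[0,0,0]],[-1,[0,0.009,0],[0,0,0]]]'
```

```text
time_s: 4.15
tool_pos: [0.5526, -0.0643, 0.0291]
eef_rot: [-3.142, -0.001, 2.869]
contact_force: [0.1, -0.7, 0.5]
grip_width: 0.0006
grip_force: 0.0
time_s: 4.65
tool_pos: [0.5562, -0.0559, 0.0306]
eef_rot: [3.141, 0.002, 2.869]
contact_force: [0.3, -0.3, -0.3]
grip_width: 0.0004
grip_force: 0.0
```

```bash
python3 -m pendant '[[-1,[0,0.003,0],[0,0,0]],[-1,[0,0.006,0],[0,0,0]],[-1,[0,0.009,0],[0,0,0]],[-1,[0,0.012,0],[0,0,0]],[-1,[0,0.015,0],[0,0,0]]]'
python3 -m pendant '[[-1,[0,0.003,0],[0,0,0]],[-1,[0,0.006,0],[0,0,0]],[-1,[0,0.009,0],[0,0,0]],[-1,[0,0.012,0],[0,0,0]],[-1,[0,0.015,0],[0,0,0]]]'
python3 - <<'E'
from h import *
p=viewer.capture("top");c=cloud(p);m,s,t,d=fit(p,c)
row=m&(abs(t)<.025)&(s<.21)
print(row.sum(),np.percentile(s[row],[1,99]),np.percentile(t[row],[1,99]))
o=arm.get_obs();tp=o["tool_pos"][:2]-np.array([.568,-.013]);print("tcp s,t",tp@[.2695,.963],tp@[-.963,.2695])
cv2.imwrite("pics/t2.png",cv2.resize(p["pixels"][120:340,180:420],None,fx=2.7,fy=2.7))
E
```

```text
time_s: 5.15
tool_pos: [0.5593, -0.0419, 0.0297]
eef_rot: [-3.14, -0.0, 2.869]
contact_force: [-0.9, -4.6, 1.2]
grip_width: 0.0007
grip_force: 2.5
time_s: 5.65
tool_pos: [0.5635, -0.0271, 0.0296]
eef_rot: [-3.141, -0.0, 2.869]
contact_force: [-1.5, -5.0, -0.1]
grip_width: 0.0006
grip_force: 2.3
636 [0.09348547 0.16963879] [-0.01944099  0.01558251]
tcp s,t -0.01427569239899089 0.0005674898131027457
```

View pics/t2.png

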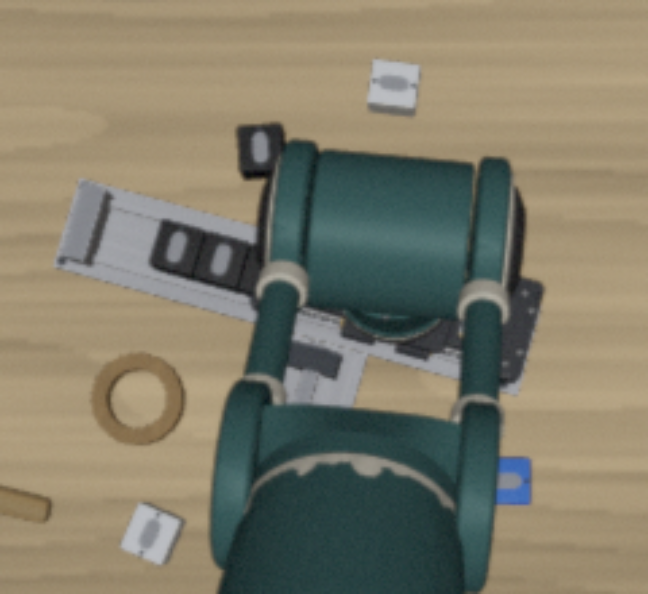

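Row is moving together: its lead housing at crop (178,248) has gone about 17 mm, with about 43 mm still to go. Continuing.

```bash
python3 -m pendant '[[-1,[0,0.003,0],[0,0,0]],[-1,[0,0.006,0],[0,0,0]],[-1,[0,0.009,0],[0,0,0]],[-1,[0,0.012,0],[0,0,0]],[-1,[0,0.015,0],[0,0,0]]]'
python3 -m pendant '[[-1,[0,0.003,0],[0,0,0]],[-1,[0,0.006,0],[0,0,0]],[-1,[0,0.009,0],[0,0,0]],[-1,[0,0.012,0],[0,0,0]],[-1,[0,0.015,0],[0,0,0]]]'
python3 -m pendant '[[-1,[0,0.002,0],[0,0,0]],[-1,[0,0.004,0],[0,0,0]],[-1,[0,0.006,0],[0,0,0]],[-1,[0,0.007,0],[0,0,0]],[-1,[0,0.008,0],[0,0,0]]]'
python3 -m pendant '[[-1,[0,0.001,0],[0,0,0]],[-1,[0,0.002,0],[0,0,0]]]'
```

```text
time_s: 6.2
tool_pos: [0.5675, -0.0125, 0.0296]
eef_rot: [3.142, -0.0, 2.869]
contact_force: [-1.7, -4.4, -0.1]
grip_width: 0.0006
grip_force: 2.3
time_s: 6.7
tool_pos: [0.5716, 0.002, 0.0297]
eef_rot: [-3.142, -0.0, 2.869]
contact_force: [-1.4, -4.6, 0.2]
grip_width: 0.0005
grip_force: 2.2
time_s: 7.2
tool_pos: [0.5737, 0.0095, 0.0297]
eef_rot: [-3.142, -0.0, 2.869]
contact_force: [-1.2, -3.6, 1.1]
grip_width: 0.0002
grip_force: 2.2
time_s: 7.4
tool_pos: [0.5743, 0.0113, 0.0297]
eef_rot: [-3.142, -0.0, 2.869]
contact_force: [-1.2, -4.6, 0.8]
grip_width: 0.0001
grip_force: 2.2
```

```bash
python3 -m pendant '[[-1,[0,0.001,0],[0,0,0]],[-1,[0,0.002,0],[0,0,0]]]'
python3 -m pendant '[[-1,[0,0.001,0],[0,0,0]],[-1,[0,0.002,0],[0,0,0]]]'
python3 -m pendant '[[-1,[0,0.001,0],[0,0,0]],[-1,[0,0.002,0],[0,0,0]]]'
```

```text
time_s: 7.6
tool_pos: [0.5748, 0.0133, 0.0297]
eef_rot: [3.142, -0.0, 2.869]
contact_force: [-1.7, -3.7, 0.8]
grip_width: 0.0002
grip_force: 2.2
time_s: 7.8
tool_pos: [0.5754, 0.0152, 0.0297]
eef_rot: [-3.142, -0.0, 2.869]
contact_force: [-1.2, -3.9, 0.1]
grip_width: 0.0001
grip_force: 2.1
time_s: 8.0
tool_pos: [0.5754, 0.0157, 0.0297]
eef_rot: [-3.139, -0.0, 2.87]
contact_force: [-3.5, -12.0, 1.0]
grip_width: 0.001
grip_force: 6.7
```

The force jumped, so the row has reached the stop. I'll press a little more and hold, then back off, lift and look.

```bash
python3 -m pendant '[[-1,[0,0.001,0],[0,0,0]],[-1,[0,0.002,0],[0,0,0]],[-1,[0,0.002,0],[0,0,0]]]'
python3 -m pendant '[[-1,[0,-0.004,0],[0,0,0]],[-1,[0,-0.008,0],[0,0,0]],[-1,[0,-0.012,-0.02],[0,0,0]],[-1,[0,-0.012,-0.06],[0,0,0]],[-1,[0,-0.012,-0.09],[0,0,0]]]'
python3 -m pendant '[[-1,[0,-0.02,0],[0,0,0]],[-1,[0,-0.04,0],[0,0,0]],[-1,[0,-0.04,0],[0,0,0]]]'
python3 - <<'E'
from h import *
for n in("side","wrist"):
    o=arm.get_obs();p=viewer.capture(n);p["obs"]=o;c=cloud(p);m,s,t,d=fit(p,c)
    row=m&(abs(t)<.025)&(s<.26)
    print(n,row.sum(),np.percentile(s[row],[1,99]),np.percentile(t[row],[1,99]))
    k=(p["z_map"]>0)&(c[...,2]>.047)&(c[...,2]<.056)&(s>-.03)&(s<.07)&(t>.05)&(t<.16)
    print("knob",k.sum(),c[k].mean(0),"s",np.percentile(s[k],[2,98]),"t",np.percentile(t[k],[2,98]))
    cv2.imwrite(f"pics/{n}3.png",p["pixels"] if n=="wrist" else cv2.resize(p["pixels"][180:340,180:420],None,fx=3,fy=3))
tp=o["tool_pos"][:2]-np.array([.568,-.013]);print(o["tool_pos"],"tcp s,t",tp@[.2695,.963],tp@[-.963,.2695])
E
```

```text
time_s: 8.3
tool_pos: [0.5755, 0.0158, 0.0297]
eef_rot: [-3.136, -0.001, 2.87]
contact_force: [-4.3, -17.3, 3.2]
grip_width: 0.0004
grip_force: 8.9
time_s: 8.8
tool_pos: [0.5738, 0.0083, 0.1213]
eef_rot: [3.14, 0.001, 2.869]
contact_force: [0.9, -0.3, 0.3]
grip_width: 0.0
grip_force: 0.0
time_s: 9.1
tool_pos: [0.5626, -0.0317, 0.1204]
eef_rot: [3.141, 0.001, 2.867]
contact_force: [-0.4, -0.3, 0.3]
grip_width: 0.0006
grip_force: 0.0
side 815 [0.04273843 0.22854416] [-0.01838496  0.02175855]
knob 70 [0.46758144 0.04605065 0.05173113] s [0.01974667 0.04368215] t [0.10569225 0.11919729]
wrist 12607 [0.04534201 0.1588437 ] [-0.01792952  0.01694543]
knob 1862 [0.46858551 0.05010705 0.05256623] s [0.02286137 0.04563367] t [0.10627996 0.11952533]
[ 0.56264907 -0.03091448  0.1200626 ] tcp s,t -0.018693723014737915 0.00032499451300205175
```

View pics/side3.png

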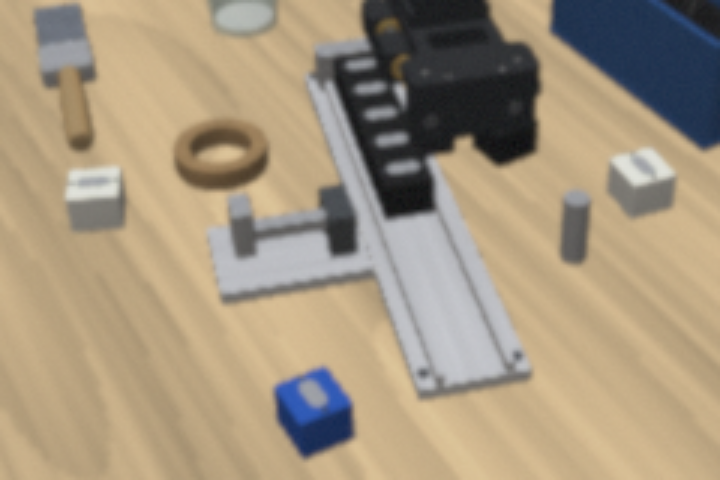

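View pics/wrist3.png

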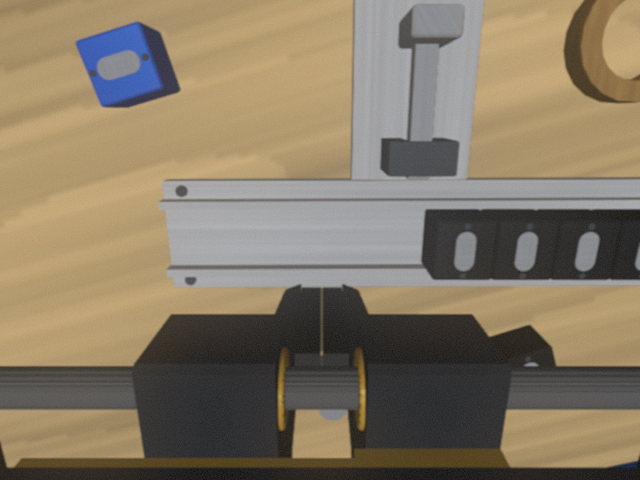

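The views show the row closed up with the lead housing at the stop (side crop, 335,65), and the last housing's rear clear of the keeper bar line. The knob is at wrist (437,22). I'll go to the knob's robot side.

```bash
python3 -m pendant '[[-1,[0.036,0.013,0],[0,0,0]],[-1,[0.072,0.026,0],[0,0,0]],[-1,[0.108,0.04,0],[0,0,0]],[-1,[0.143,0.053,0],[0,0,0]],[-1,[0.143,0.053,0],[0,0,0]]]'
python3 -m pendant '[[-1,[0,0,0.03],[0,0,0]],[-1,[0,0,0.055],[0,0,0]],[-1,[0,0,0.075],[0,0,0]],[-1,[0,0,0.09],[0,0,0]],[-1,[0,0,0.09],[0,0,0]]]'
python3 -m pendant '[[-1,[-0.003,0,0],[0,0,0]],[-1,[-0.006,0,0],[0,0,0]],[-1,[-0.009,0,0],[0,0,0]],[-1,[-0.012,0,0],[0,0,0]],[-1,[-0.015,0,0],[0,0,0]]]'
```

```text
time_s: 9.7
tool_pos: [0.4349, 0.0611, 0.1185]
eef_rot: [3.141, -0.004, 2.872]
contact_force: [-0.3, 0.5, -1.3]
grip_width: 0.0003
grip_force: 0.0
time_s: 10.2
tool_pos: [0.4378, 0.0587, 0.0277]
eef_rot: [-3.141, -0.004, 2.869]
contact_force: [-0.4, 0.4, 0.7]
grip_width: 0.0004
grip_force: 0.0
time_s: 10.7
tool_pos: [0.4538, 0.0545, 0.0302]
eef_rot: [3.141, 0.0, 2.869]
contact_force: [-1.7, 1.8, 1.7]
grip_width: 0.0
grip_force: 0.8
```

```bash
python3 -m pendant '[[-1,[-0.003,0,0],[0,0,0]],[-1,[-0.006,0,0],[0,0,0]],[-1,[-0.009,0,0],[0,0,0]],[-1,[-0.012,0,0],[0,0,0]],[-1,[-0.015,0,0],[0,0,0]]]'
python3 -m pendant '[[-1,[-0.003,0,0],[0,0,0]],[-1,[-0.006,0,0],[0,0,0]],[-1,[-0.009,0,0],[0,0,0]],[-1,[-0.012,0,0],[0,0,0]],[-1,[-0.015,0,0],[0,0,0]]]'
python3 -m pendant '[[-1,[-0.002,0,0],[0,0,0]],[-1,[-0.004,0,0],[0,0,0]],[-1,[-0.006,0,0],[0,0,0]],[-1,[-0.008,0,0],[0,0,0]],[-1,[-0.01,0,0],[0,0,0]]]'
```

```text
time_s: 11.2
tool_pos: [0.468, 0.0504, 0.0296]
eef_rot: [-3.142, -0.0, 2.869]
contact_force: [-1.3, 1.1, 0.8]
grip_width: 0.0007
grip_force: 0.8
time_s: 11.7
tool_pos: [0.4826, 0.0463, 0.0297]
eef_rot: [3.142, -0.0, 2.869]
contact_force: [-1.5, 1.2, 1.2]
grip_width: 0.0007
grip_force: 0.8
time_s: 12.2
tool_pos: [0.4921, 0.0437, 0.0297]
eef_rot: [3.142, -0.0, 2.869]
contact_force: [-1.4, 1.0, -0.3]
grip_width: 0.0006
grip_force: 0.8
```

```bash
python3 -m pendant '[[-1,[-0.0015,0,0],[0,0,0]],[-1,[-0.003,0,0],[0,0,0]],[-1,[-0.004,0,0],[0,0,0]]]'
python3 -m pendant '[[-1,[-0.001,0,0],[0,0,0]],[-1,[-0.002,0,0],[0,0,0]]]'
python3 -m pendant '[[-1,[-0.001,0,0],[0,0,0]],[-1,[-0.002,0,0],[0,0,0]]]'
```

```text
time_s: 12.5
tool_pos: [0.4946, 0.0429, 0.0295]
eef_rot: [-3.141, -0.003, 2.869]
contact_force: [-6.2, 3.4, 5.4]
grip_width: 0.0005
grip_force: 3.7
time_s: 12.7
tool_pos: [0.4946, 0.0428, 0.0292]
eef_rot: [-3.141, -0.007, 2.868]
contact_force: [-12.0, 5.5, 9.1]
grip_width: 0.0006
grip_force: 6.2
time_s: 12.9
tool_pos: [0.4946, 0.0427, 0.0289]
eef_rot: [-3.14, -0.011, 2.868]
contact_force: [-16.0, 7.2, 13.7]
grip_width: 0.0004
grip_force: 8.7
```

```bash
python3 -m pendant '[[-1,[0.006,0,0],[0,0,0]],[-1,[0.014,0,0],[0,0,0]],[-1,[0.02,0,-0.02],[0,0,0]],[-1,[0.02,0,-0.06],[0,0,0]],[-1,[0.02,0,-0.1],[0,0,0]]]'
python3 -m pendant '[[-1,[-0.035,-0.03,0],[0,0,0]],[-1,[-0.07,-0.06,0],[0,0,0]],[-1,[-0.105,-0.06,0],[0,0,0]],[-1,[-0.12,-0.06,0],[0,0,0]],[-1,[-0.12,-0.06,0],[0,0,0]]]'
python3 - <<'E'
from h import *
for n in("side","wrist"):
    o=arm.get_obs();p=viewer.capture(n);p["obs"]=o;c=cloud(p);m,s,t,d=fit(p,c)
    row=m&(abs(t)<.025)&(s<.26)
    print(n,row.sum(),np.percentile(s[row],[1,99]),np.percentile(t[row],[1,99]))
    k=(p["z_map"]>0)&(c[...,2]>.047)&(c[...,2]<.056)&(s>-.03)&(s<.07)&(t>.03)&(t<.16)
    print("knob",k.sum(),c[k].mean(0),"s",np.percentile(s[k],[2,98]),"t",np.percentile(t[k],[2,98]))
    cv2.imwrite(f"pics/{n}4.png",p["pixels"] if n=="wrist" else cv2.resize(p["pixels"][180:340,180:420],None,fx=3,fy=3))
E
```

```text
time_s: 13.4
tool_pos: [0.4794, 0.0468, 0.13]
eef_rot: [-3.141, -0.001, 2.869]
contact_force: [-0.1, -0.1, -0.0]
grip_width: 0.0004
grip_force: 0.0
time_s: 13.9
tool_pos: [0.5821, -0.0444, 0.1302]
eef_rot: [3.142, 0.003, 2.867]
contact_force: [0.6, 0.5, -0.7]
grip_width: 0.0004
grip_force: 0.0
side 893 [0.04295857 0.22852336] [-0.0216007   0.02114303]
knob 68 [0.51087141 0.03410346 0.05184391] s [0.02002455 0.04267099] t [0.06076481 0.07427603]
wrist 12058 [0.04533355 0.15402173] [-0.01865106  0.01674458]
knob 1478 [0.51166284 0.03809873 0.05272442] s [0.02285043 0.04572119] t [0.06134278 0.07468219]
```

View pics/side4.png

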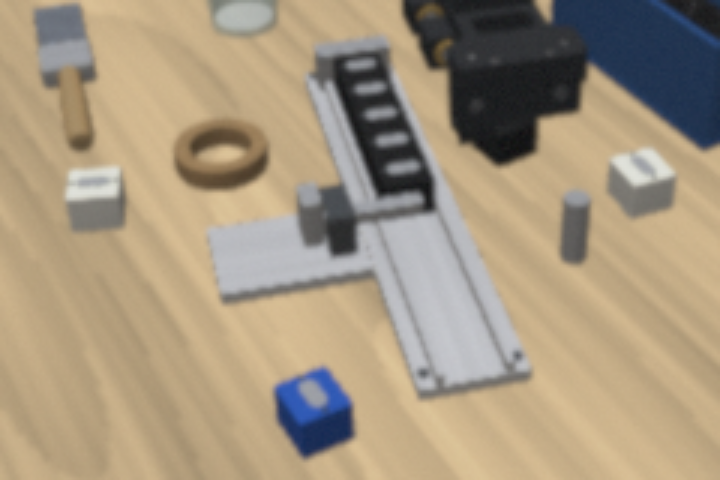

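View pics/wrist4.png

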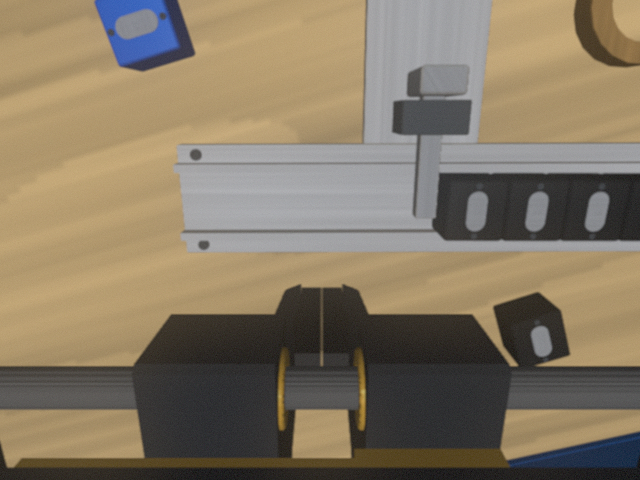

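The views show the bar across the channel behind the last housing (wrist 425,215). The knob moved 45 mm, ending at its stop at rail y ≈ 69 mm, and the row is unchanged. The robot is clear.

```bash
python3 -c "
from bench import order;print(order.finish_job())"
```

```text
the job is handed in; nothing more can be done
None
```

The job is handed in: the five housings are home against the end stop, the keeper bar is fully in behind the last one, the robot is clear, and the other things were left alone. It took about 14 s of the 48 s; the hand-in call returned no verdict.

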